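Refit a dryer's lamp tube and timer knob, and hold the timer pressed

ROBOT

A 7-joint arm with a two-finger parallel gripper is mounted at the origin on the work surface. World frame = base frame: x ahead of the robot, y to its left, z up, the work surface at z = 0. Lengths are in m, angles in rad, forces in N, time in s.
With the tool pointing down it reaches from about 0.4 to 0.875 m from the base axis. Payload 19.3 kg.
Tool frame: the origin (TCP) lies at the very end of the fingers, on their centre line; the grasp point (between the pads) lies 19 mm behind it; z points along the fingers, y is the line along which they close (so a half turn about z gives the same grasp; the last joint's range is limited). The gripper opens to 85 mm and grips with 20 to 120 N. Pads are 22 mm wide; open, the fingers measure 114 mm over their backs; the gripper's body (76 mm by 85 mm) begins 54 mm behind the grasp point. The pads swing forward as they close: fully open they stand 13 mm farther back than shut.
Start: joints at [-1.23, 0.521, -0.036, 1.599, 0.021, 1.021, -0.113], TCP at [0.25, 0.573, 0.203] pointing down, gripper open.
Joint ranges: [-2.91, 2.91], [-0.3, 2.13], [-1.5, 1.42], [0.17, 2.43], [-1.26, 4.41], [0.16, 1.93], [-2.52, 2.52]. Speed limits (rad/s): [1.89, 1.89, 2.39, 2.39, 3.01, 3.01, 3.01].

INTERFACE

Orientations are given as a unit quaternion [x, y, z, w].
In Python, from workcell import manip, get_image, order gives the robot as it stands.
- The arm moves only by the shell command python3 -m pendant 'ROWS' [FORCE]. ROWS is text: rows parted by semicolons, each of 5 numbers parted by spaces: the closure, from 0 (fully open) to 1 (shut), then the shift along the tool's x, y, z in cm, then the turn about the tool's z in rad. A call has 1 to 8 rows; each row is the pose to reach, as a shift and turn from the pose commanded when the call began, along the tool's axes at that moment; what a row does not reach only later rows make up. A row lasts 1/8 s, in which the tool goes at most 62.5 mm and 10.7 degrees, less where a joint would pass 70% of its speed; a pose out of reach is approached as far as the arm can. A call with a gripper value outside its range is refused whole. The fingers move at their own pace and stop on an object; FORCE is the grip in N (left out, the last holds). Time passes only in rows, so rows that repeat a pose let the fingers close. It gives the time, the measured TCP pose, the force, the opening and the grip force at its end, in the units of the state.
- manip.read_state(): the state, without advancing time (a new reading comes with each control period).
- get_image(name): name is "scene" or "top" or "wrist"; returns a dict with "img" (400x640x3 uint8, red, green, blue), "vfov" (degrees; the focal length in pixels is half the picture's height over the tangent of half this angle, whatever the lens; pixels are square), "cx", "cy" (the principal point, pixels), "k1" (the pictures are not rectified: a ray, as slopes to the right and down, at radius r is drawn at 1 + k1 r^2 times it, then the intrinsics apply), "rvec" (rotation vector, rad) and "tvec" (3), from world to camera coordinates, as OpenCV has them; the wrist camera has in their place "hand_eye" (4x4, takes a point from camera to tool coordinates, whose origin is the TCP and whose axes are the flange's). Camera axes: x right, y down, z forward; pixel columns grow to the right and rows downward; lengths in m; the calibration is good to about 2 mm. A picture is of the moment at which its call begins: read the wrist's pose just before it. There is no depth.
- order.job_done(): hands the job in; it is judged then, once.
The state is a dict: "t": time; "joint_positions": joint angles; "qvel": joint speeds; "tau": joint torques, N m; "eef_pos": TCP position; "eef_rot": TCP orientation; "contact_force": force on the tool from outside, world axes, zero at the start; "wrist_torque": the same for the moment, N m; "finger_gap": finger opening in m; "gripper_force": force on a finger pad.
Only numpy, scipy, OpenCV 4.12 (cv2) and the standard library are available. Lean on these libraries where they do the work, as an engineer would, in place of code of your own. Each camera call takes 0.05 s, during which the arm holds its last target. There are 200 camera calls.

TASK

The dryer's control unit is on the laundry counter for a test. Push the lamp tube down past the sprung jaw until it sits home in the fork clip, centred lengthwise with the jaw closed over it; then fit the bar-shaped knob onto the timer's D-shaft, turned so that its key flat matches, right down onto the disc, push the knob in as far as it goes and finish there, still holding it pressed in with the gripper (do not let go). Leave the other things on the counter where they are.

Things in the scene. Friction and masses are not known exactly. Their poses are not given: they have to be found in the camera images.
- unit: the dryer's control unit, fixed: a low white housing 190 (x) x 200 (y) x 30 high, origin under its centre, z up. On its top: the fork clip on its +y half (centre line at y = +50, along its x) and the timer spindle on its -y half (at x = 0, y = -50).
- clip_seat (a point): where the middle of the tube's axis must lie, 72 above the counter; x = the tube's direction (the unit's x). Two grey forks, 10 thick, at x = -48 and +48: slot 16 wide, floor 7 below this point, flared mouths about 30 wide, tops 16 above it. Between x = -42 and +42 fingers have free room down to 30 below this point (there the jaw's thin axle runs, 34 below, at y = +17).
- clip_mouth (a point): point 40 straight above clip_seat: the tube held here (axis along the unit's x) is just above the forks and the jaw's noses.
- jaw (a joint): angle of the black sprung jaw, rad: 0 = closed, grows outward (to the unit's +y), at most 0.7. Arms at x = -62 and +62 of clip_seat, 8 thick, on its +y side; their noses overhang the slot, undersides 8.5 above the seat point, steep slopes up to 31 above it. A tube pressed straight down swings it out to about 0.15 (about 10 N); it springs back when the tube is home.
- lamp: the lamp tube, a white rigid rod 14 in diameter, 150 long, metal ends, 50 g; origin at its middle, x along its axis (either end may go either way). Starts lying level on rest, its axis 30 above the counter. Grasp it across the middle.
- rest: fixed white rest under the lamp tube: base 100 x 50 x 8 with two supports 8 thick at x = -44 and +44, each with lips 31 high on both sides of the tube; origin under its centre, x along the tube.
- knob: the timer knob, grey, 60 g, origin at the centre of its underside, z up: round skirt 46 across, 6 high, and a grip bar 46 long (x) x 20 wide (y), 36 high in all. A pointed nose and white line on the bar's end mark +x. D-shaped bore from below, 20 deep, 11.1 across, key flat on the +x side 2.55 from the axis. Starts upright on the counter, bore down.
- spindle: the timer's stiff-to-turn steel spindle: disc 38 across, 3 thick, index tab on +x reaching 33 from the axis; D-shaft 10 across, 18 tall over the disc, top 3 tapered, flat on +x 2 from the axis. Origin on the axis at the disc's top (45 above the counter when out), z up. The knob goes on only with its x along this x (0.55 play) until its underside lies on the disc.
- timer_push (a joint): how far the spindle is pushed in (down), m: 0 = out, 0.008 = in to the stop; a spring pushes it back with about 3.5 N at the start and 8 N at the stop.
- peg_a: bystander, leave alone: wooden clothes peg, 75 x 10 x 14, lying flat
- peg_b: bystander, leave alone: a second wooden clothes peg like it
- soap: bystander, leave alone: white bar of soap, 90 x 60 x 28
- detergent: bystander, leave alone: white bottle, 72 across, 190 tall
- jar: bystander, leave alone: glass jar with metal cap, 70 across, 85 tall
- screwdriver: bystander, leave alone: screwdriver with black handle, lying, its origin on its length, about 200 long
- appliance_foot: bystander, leave alone: small round grey foot of an appliance, 36 across, 22 tall (not the knob: it is round, with no bar and no bore)
Not all that is in view belongs to the job. What is meant by the lamp is not brown, and is the larger of those in its own colour. Leave any purple or turquoise look-alike of the knob alone.

How it is judged:
By the outcome, as a careful person would: the job done as asked, in the order asked, and still so for the second after the job is handed in, while the arm keeps its last pose, push and grip.
It also fails if it takes over 51 s, if anything falls off the work surface, if the arm or the gripper's body presses on something with over 40 N, if the wrist force passes 120 N, or if a joint passes its speed limit or range.

## Working session

There is one attempt and no reset: what is moved stays moved. The work goes in short steps, Python scripts to look and compute and a shell command to move; the robot and the scene stay as the last step left them, time stands still between calls to the robot, and variables do not carry over. Pictures are saved under pics/ and viewed, at most 10 in all, crops included, and the job is handed in when it is done.

```bash
ls; mkdir -p pics
cat > h.py <<'E'
import numpy as np, cv2
from scipy.spatial.transform import Rotation as R
from workcell import manip, get_image, order
def cam(d, st=None):
    f=200/np.tan(np.radians(d["vfov"])/2) if d["img"].shape[0]==400 else None
    K=np.array([[f,0,d["cx"]],[0,f,d["cy"]],[0,0,1]])
    if "rvec" in d:
        Rm=R.from_rotvec(np.ravel(d["rvec"])).as_matrix(); t=np.ravel(d["tvec"])
    else:
        T=np.eye(4);T[:3,:3]=R.from_quat(st["eef_rot"]).as_matrix();T[:3,3]=st["eef_pos"]
        W=np.linalg.inv(T@np.array(d["hand_eye"])); Rm=W[:3,:3];t=W[:3,3]
    return K,np.array([d["k1"],0,0,0.]),Rm,t
def pix2w(c,uv,z):
    K,D,Rm,t=c
    p=cv2.undistortPoints(np.array(uv,float).reshape(-1,1,2),K,D).reshape(-1,2)
    r=np.c_[p,np.ones(len(p))]@Rm; o=-Rm.T@t
    z=np.broadcast_to(z,len(p))
    return o+r*((z-o[2])/r[:,2])[:,None]
def w2pix(c,P):
    K,D,Rm,t=c
    return cv2.projectPoints(np.array(P,float).reshape(-1,1,3),cv2.Rodrigues(Rm)[0],t,K,D)[0].reshape(-1,2)
def save(n,img): cv2.imwrite("pics/"+n+".png",img[:,:,::-1])
E
python3 - <<'E'
from h import *
import pickle
s=manip.read_state();print(s)
o={}
for n in("scene","top","wrist"):
    d=get_image(n);o[n]=d;save(n,d["img"]);c=cam(d,s);print(n,d["vfov"],d["k1"],-c[2].T@c[3],c[2][2])
o["s"]=s;pickle.dump(o,open("p0.pkl","wb"))
E
```

```text
pics
{'t': 0.0, 'joint_positions': array([-1.2302222 ,  0.52200394, -0.03628705,  1.60006506,  0.02121092,
        1.02110701, -0.1127964 ]), 'qvel': array([ 0.00084358, -0.00022642,  0.0006139 , -0.00057358,  0.00025072,
        0.0013751 ,  0.00067256]), 'tau': array([-1.36295726e-03, -9.27125144e+01,  1.97878540e+00, -3.69937921e+01,
        1.76878273e-02,  8.12626473e-03, -5.56669215e-05]), 'eef_pos': array([0.24947696, 0.57260754, 0.20261206]), 'eef_rot': array([ 2.03963011e-01,  9.78978412e-01, -5.95736773e-04, -6.42602964e-05]), 'contact_force': array([0.35667199, 0.04830785, 0.75634111]), 'wrist_torque': array([ 0.04601852, -0.03103313,  0.00518196]), 'gripper_force': 0.0, 'finger_gap': 0.08547305193869438}
scene 45.24779934477998 -0.04206016606697556 [ 1.39913249 -0.22305602  1.20523751] [-0.57096093  0.22686738 -0.78900875]
top 54.252222617393016 -0.07760622050634434 [0.37710594 0.10167734 1.04702518] [ 0.23047215  0.00543255 -0.97306376]
wrist 68.58028338577112 -0.04641941882008481 [0.17820351 0.60358335 0.37370697] [ 0.27906226 -0.12351568 -0.95229624]
```

View pics/top.png

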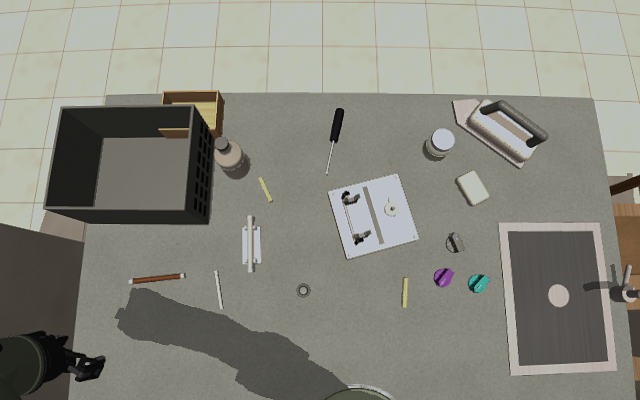

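View pics/scene.png

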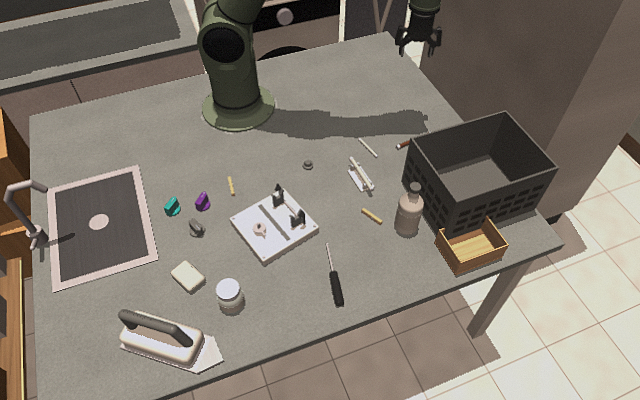

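The top view (up = +x, left = +y) shows the unit at about (373,215), the lamp on its rest at (251,243) and the grey knob at (455,242). I'll enlarge this region.

Run:
```python
from h import *
import pickle
o=pickle.load(open("p0.pkl","rb"))
im=o["top"]["img"][165:285,225:475]
save("c1",cv2.resize(im,None,fx=3.2,fy=3.2,interpolation=cv2.INTER_CUBIC))
c=cam(o["top"])
print(pix2w(c,[[251,217],[251,271],[373,215],[455,243]],[.03,.03,.03,.03]))
```

```text
[[ 0.56830563  0.27867974  0.03      ]
 [ 0.42663882  0.27286831  0.03      ]
 [ 0.57531827 -0.04527246  0.03      ]
 [ 0.50095261 -0.2602636   0.03      ]]
```

View pics/c1.png

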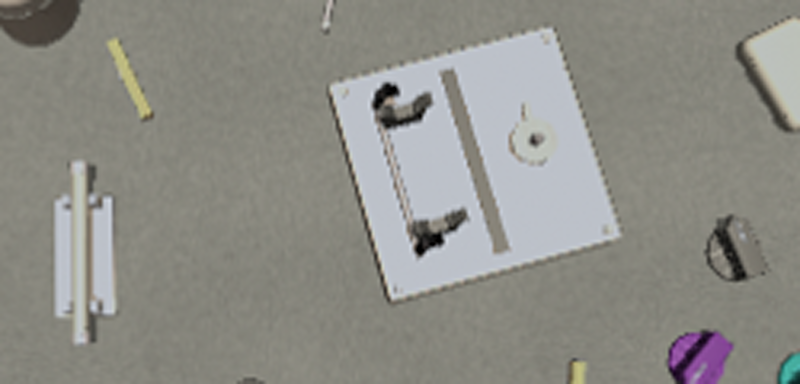

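```bash
cat >> h.py <<'E'
from scipy.optimize import least_squares
def goto(p,yaw=None):
    """shift (cm, tool axes) and turn so that TCP is at p with tool y at world angle yaw (mod pi)"""
    s=manip.read_state();M=R.from_quat(s["eef_rot"]).as_matrix()
    sh=M.T@(np.array(p)-s["eef_pos"])*100
    y0=np.arctan2(M[1,1],M[0,1]); tn=0 if yaw is None else -(((yaw-y0)+np.pi/2)%np.pi-np.pi/2)
    print("pos",s["eef_pos"].round(4),"yaw",round(np.degrees(y0),2),"tilt",M[:,2].round(4),"q7",s["joint_positions"][6].round(3),"t",s["t"],"F",np.round(s["contact_force"],1),"gap",round(s["finger_gap"],4))
    print("shift",sh.round(2),"turn",round(tn,4))
def fit2d(local,world):
    L=np.array(local);W=np.array(world)[:,:2]
    f=lambda q:(np.c_[np.cos(q[2])*L[:,0]-np.sin(q[2])*L[:,1]+q[0],np.sin(q[2])*L[:,0]+np.cos(q[2])*L[:,1]+q[1]]-W).ravel()
    r=least_squares(f,[*W.mean(0),np.arctan2(*(W[0]-W[-1])[::-1])]);return r.x,r.fun
E
python3 - <<'E'
from h import *
import pickle
o=pickle.load(open("p0.pkl","rb"));c=cam(o["top"])
u=lambda l:np.array(l)/3.2+[225,165]
P=pix2w(c,u([[331,86],[551,29],[620,236],[391,300]]),.03)
q,r=fit2d([[.095,.1],[.095,-.1],[-.095,-.1],[-.095,.1]],P);print("unit",q,np.degrees(q[2]),r.round(4))
P=pix2w(c,u([[79,163],[82,343]]),.03);d=P[0]-P[1];print("lamp",P.mean(0),np.linalg.norm(d),np.arctan2(d[1],d[0]))
P=pix2w(c,u([[532,140],[525,105]]),.045);d=P[1]-P[0];print("spindle",P,np.degrees(np.arctan2(d[1],d[0])),np.linalg.norm(d))
goto([.497,.276,.2],np.pi/2+.03)
E
```

```text
unit [ 0.57478775 -0.04533285  0.2685603 ] 15.387371965966905 [ 0.0017  0.0033  0.0037 -0.0019 -0.0025 -0.0027 -0.003   0.0012]
lamp [0.49737778 0.27801513 0.03      ] 0.147805817570384 0.05813758964083519
spindle [[ 0.58930056 -0.09168141  0.045     ]
 [ 0.61884004 -0.08701169  0.045     ]] 8.983222724186707 0.029906314442647342
pos [0.2495 0.5727 0.2028] yaw 66.46 tilt [-3.e-04 -8.e-04 -1.e+00] q7 -0.113 t 0.15 F [ 0.6 -0.3 -0.1] gap 0.0853
shift [-34.54 -17.32   0.29] turn -0.4409
```

```bash
python3 -m pendant '0 -5 -2.5 0 -0.07; 0 -10 -5 0 -0.14; 0 -15 -7.5 0 -0.21; 0 -20 -10 0 -0.28; 0 -25 -12.5 0 -0.35; 0 -30 -15 0 -0.42; 0 -34.5 -17.2 0 -0.47; 0 -34.5 -17.2 0 -0.47'
python3 - <<'E'
from h import *
import pickle
goto([.497,.278,.2],np.pi/2+.058)
s=manip.read_state();d=get_image("wrist");pickle.dump((s,d),open("w1.pkl","wb"));save("w1",d["img"])
c=cam(d,s);print(w2pix(c,[[.572,.282,.03],[.422,.274,.03]]))
E
```

```text
t: 1.15
eef_pos: [0.4995, 0.2737, 0.203]
eef_rot: [-0.027, 1.0, -0.001, 0.0]
contact_force: [-0.6, 1.7, 0.0]
finger_gap: 0.0853
gripper_force: 0.0
pos [0.4995 0.2737 0.203 ] yaw 93.09 tilt [ 5.0e-04 -1.4e-03 -1.0e+00] q7 0.985 t 1.15 F [-0.6  1.7  0. ] gap 0.0853
shift [0.23 0.44 0.3 ] turn -0.0041
[[321.95405774 226.49075504]
 [322.7230478  103.1906685 ]]
```

View pics/w1.png

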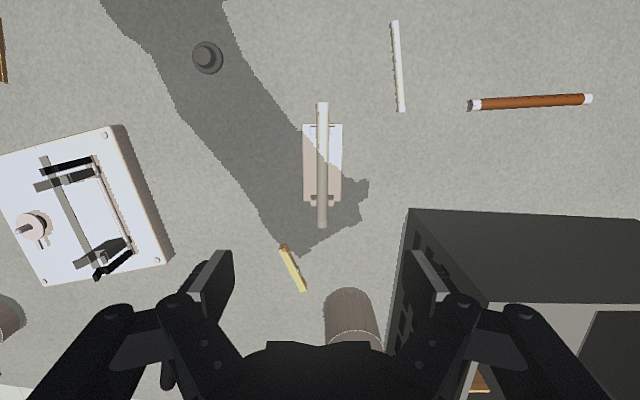

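Lamp ends show at (322,103) and (321.5,228), within 2 px of the prediction. The grasp is centred, so I'll check the basket clearance and descend.

```bash
python3 - <<'E'
from h import *
import pickle
s,d=pickle.load(open("w1.pkl","rb"));c=cam(d,s);ct=cam(pickle.load(open("p0.pkl","rb"))["top"])
P=pix2w(c,[[322,102],[321.7,228.5]],.03);e=P[0]-P[1];print("lamp",P.mean(0),P,np.linalg.norm(e))
for z in(.1,.15,.2): print(z,pix2w(c,[[410,208]],z),pix2w(ct,[[190,221],[211,213]],z))
E
python3 -m pendant '0 0.1 0.2 5 0; 0 0.1 0.3 9 0; 0 0.1 0.3 12 0; 0 0.1 0.3 14 0; 0 0.1 0.3 14 0'
```

```text
lamp [0.49778293 0.27747756 0.03      ] [[0.42076223 0.27311381 0.03      ]
 [0.57480362 0.2818413  0.03      ]] 0.15428842456922645
0.1 [[0.51663777 0.36598987 0.1       ]] [[0.54401831 0.41867758 0.1       ]
 [0.56461727 0.36712564 0.1       ]]
0.15 [[0.49931798 0.34836401 0.15      ]] [[0.53520586 0.40194095 0.15      ]
 [0.55471725 0.35311079 0.15      ]]
0.2 [[0.48199819 0.33073816 0.2       ]] [[0.5263934  0.38520432 0.2       ]
 [0.54481724 0.33909594 0.2       ]]
t: 1.82
eef_pos: [0.4944, 0.2812, 0.062]
eef_rot: [-0.03, 1.0, -0.0, -0.001]
contact_force: [0.4, -0.6, 0.9]
finger_gap: 0.0852
gripper_force: 0.0
```

```bash
python3 -m pendant '0 -0.3 -0.3 3.5 0; 0 -0.3 -0.3 4.9 0; 0 -0.3 -0.3 4.9 0; 0 -0.3 -0.3 4.9 0'; python3 -c "
from h import *
goto([.4975,.2775,.013],np.pi/2+.057)"
```

```text
t: 2.33
eef_pos: [0.4996, 0.2782, 0.0153]
eef_rot: [-0.03, 1.0, 0.0, 0.001]
contact_force: [0.2, -1.0, -0.3]
finger_gap: 0.0853
gripper_force: 0.0
pos [0.4996 0.2782 0.0153] yaw 93.4 tilt [ 1.e-03  8.e-04 -1.e+00] q7 0.953 t 2.325 F [ 0.2 -1.  -0.3] gap 0.0853
shift [ 0.21 -0.06  0.23] turn 0.0023
```

```bash
python3 -m pendant '0 0.15 -0.05 0.1 0; 0 0.15 -0.05 0.1 0; 1 0.15 -0.05 0.1 0; 1 0.15 -0.05 0.1 0; 1 0.15 -0.05 0.1 0; 1 0.15 -0.05 0.1 0; 1 0.15 -0.05 0.1 0; 1 0.15 -0.05 0.1 0' 60; python3 -c "
from h import *
goto([.4975,.2775,.013],np.pi/2+.057)"
```

```text
t: 3.32
eef_pos: [0.4977, 0.277, 0.0132]
eef_rot: [-0.03, 1.0, -0.0, -0.0]
contact_force: [-0.6, 0.5, 0.4]
finger_gap: 0.0001
gripper_force: 0.0
pos [0.4977 0.277  0.0132] yaw 93.39 tilt [-0. -0. -1.] q7 0.952 t 3.325 F [-0.6  0.5  0.4] gap 0.0001
shift [0.02 0.05 0.02] turn 0.0022
```

Run:
```python
from h import *
import pickle
s=manip.read_state();d=get_image("wrist");pickle.dump((s,d),open("w2.pkl","wb"));save("w2",d["img"])
```

```text
(no output)
```

View pics/w2.png

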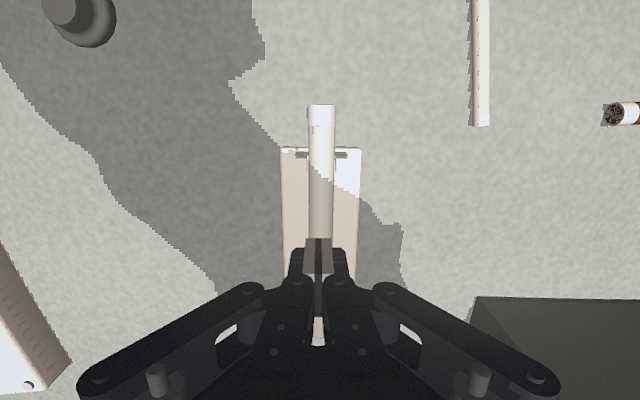

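Run:
```python
from h import *
import pickle
s,d=pickle.load(open("w2.pkl","rb"));c=cam(d,s)
print(w2pix(c,[s["eef_pos"],s["eef_pos"]+[0,0,.019],[.4208,.2731,.03],[.4208,.2731-.007,.03],[.4208,.2731+.007,.03]]), -c[2].T@c[3])
for z in(.0,.03,.05):print(z,pix2w(c,[[321,105],[308,120],[335,120],[282,150],[361,150]],z))
print(np.array(d["hand_eye"]).round(4))
```

```text
[[318.65055471 230.76063634]
 [318.69870489 244.50564375]
 [320.19840171 104.52430271]
 [306.3334822  103.66278589]
 [334.04149022 105.40380392]] [0.42003702 0.27204218 0.18429404]
0.0 [[0.42119463 0.27380499 0.        ]
 [0.43047379 0.26643393 0.        ]
 [0.42947558 0.2828993  0.        ]
 [0.44979563 0.25102636 0.        ]
 [0.44678756 0.30064842 0.        ]]
0.03 [[0.42100619 0.27351803 0.03      ]
 [0.42877485 0.26734686 0.03      ]
 [0.42793914 0.28113194 0.03      ]
 [0.44495142 0.25444738 0.03      ]
 [0.44243302 0.2959918  0.03      ]]
0.05 [[0.42088056 0.27332673 0.05      ]
 [0.42764223 0.26795548 0.05      ]
 [0.42691485 0.2799537  0.05      ]
 [0.44172195 0.25672806 0.05      ]
 [0.43952999 0.29288738 0.05      ]]
[[ 1.000e-03 -9.525e-01 -3.046e-01  7.790e-02]
 [ 1.000e+00  1.300e-03 -7.000e-04 -4.000e-04]
 [ 1.000e-03 -3.046e-01  9.525e-01 -1.711e-01]
 [ 0.000e+00  0.000e+00  0.000e+00  1.000e+00]]
```

Run:
```python
from h import *
import pickle
for n,y in(("w1",.0427),("w2",0.)):
    s,d=pickle.load(open(n+".pkl","rb"));c=cam(d,s);M=R.from_quat(s["eef_rot"]).as_matrix()
    for z in(0,-.013,-.03,-.04): print(n,z,w2pix(c,[s["eef_pos"]+M@np.array([x,sg*(y+e),z]) for x in(.011,-.011) for sg,e in((1,0),(-1,0),(-1,.007))]).round(0).tolist())
s,d=pickle.load(open("w2.pkl","rb"))
save("c2",cv2.resize(d["img"][90:360,220:430],None,fx=2.2,fy=2.2,interpolation=cv2.INTER_CUBIC))
```

```text
w1 0 [[387.0, 215.0], [251.0, 215.0], [239.0, 214.0], [384.0, 246.0], [253.0, 246.0], [242.0, 246.0]]
w1 -0.013 [[392.0, 223.0], [246.0, 223.0], [234.0, 223.0], [389.0, 256.0], [248.0, 256.0], [237.0, 256.0]]
w1 -0.03 [[399.0, 235.0], [238.0, 235.0], [225.0, 235.0], [396.0, 271.0], [242.0, 271.0], [229.0, 271.0]]
w1 -0.04 [[405.0, 244.0], [233.0, 244.0], [219.0, 244.0], [401.0, 282.0], [237.0, 282.0], [224.0, 282.0]]
w2 0 [[319.0, 215.0], [319.0, 215.0], [307.0, 215.0], [319.0, 246.0], [319.0, 246.0], [308.0, 246.0]]
w2 -0.013 [[319.0, 223.0], [319.0, 223.0], [307.0, 223.0], [319.0, 256.0], [319.0, 256.0], [307.0, 256.0]]
w2 -0.03 [[319.0, 235.0], [319.0, 235.0], [306.0, 235.0], [319.0, 272.0], [319.0, 272.0], [306.0, 272.0]]
w2 -0.04 [[319.0, 244.0], [319.0, 244.0], [305.0, 244.0], [319.0, 282.0], [319.0, 282.0], [305.0, 282.0]]
```

View pics/c2.png

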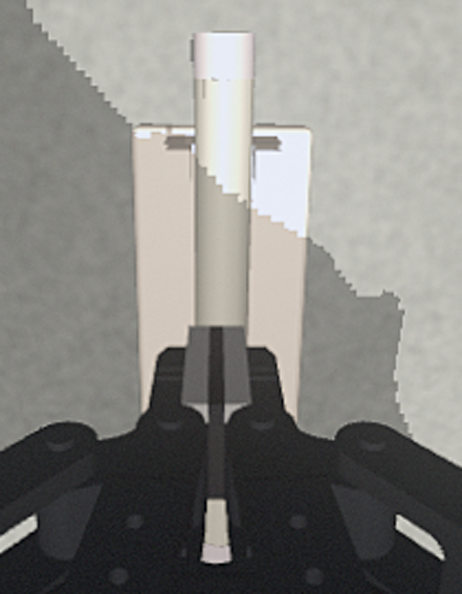

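Run:
```python
from h import *
import pickle
o=pickle.load(open("p0.pkl","rb"));s=o["s"];M=R.from_quat(s["eef_rot"]).as_matrix()
for n in("scene","top"):
  c=cam(o[n])
  for z in(0,-.013,-.046,-.1): print(n,z,w2pix(c,[s["eef_pos"]+M@np.array([0,y,z]) for y in(.0427,-.0427,0)]).round(0).tolist())
  # dark mask near gripper: lowest dark rows
g=o["scene"]["img"].max(2)[0:90,380:460]
m=(g<45)
for r in range(30,70,2): print(r,''.join('#' if x else '.' for x in m[r]))
```

```text
scene 0 [[425.0, 66.0], [400.0, 65.0], [413.0, 66.0]]
scene -0.013 [[426.0, 63.0], [401.0, 62.0], [413.0, 62.0]]
scene -0.046 [[427.0, 54.0], [402.0, 54.0], [415.0, 54.0]]
scene -0.1 [[430.0, 40.0], [404.0, 40.0], [417.0, 40.0]]
top 0 [[78.0, 339.0], [112.0, 358.0], [95.0, 349.0]]
top -0.013 [[75.0, 340.0], [108.0, 359.0], [91.0, 349.0]]
top -0.046 [[65.0, 342.0], [100.0, 361.0], [82.0, 352.0]]
top -0.1 [[48.0, 345.0], [85.0, 366.0], [66.0, 355.0]]
30 ......#..........#############################################..................
32 .................######.....#########################..#######..................
34 ................######.....########################......#####..................
36 ................######...#########################.......####...................
38 ...............######...#####.#####################......####...................
40 ...............#################.####################....####...................
42 ...............##############...................#############...................
44 ................##########........................######
[... 332 characters left out ...]
#...........................
54 ....................#...........................#...#...........................
56 ................................................#...............................
58 ................................................................................
60 ................................................................................
62 ................................................................................
64 ................................................................................
66 ................................................................................
68 ................................................................................
```

Both the wrist and the scene views put the true fingertips about 33 mm behind the reported TCP: shut, the tip face is at rows 238–272. The fingers therefore closed just above the tube and nothing moved. I'll open and go 30 mm lower.

```bash
python3 -m pendant '0 0 0 0 0; 0 0 0 0 0; 0 0 0 0 0; 0 0 0 0 0; 0 0 0.05 0 0; 0 0 0.05 1.5 0; 0 0 0.05 2.4 0; 0 0 0.05 2.4 0'; python3 -m pendant '0 0 0 0.6 0; 0.4 0 0 0.6 0; 1 0 0 0.6 0; 1 0 0 0.6 0; 1 0 0 0.6 0; 1 0 0 0.6 0; 1 0 0 0.6 0' 60
```

```text
t: 4.38
eef_pos: [0.497, 0.2771, -0.012]
eef_rot: [-0.03, 1.0, -0.001, -0.001]
contact_force: [1.0, 0.3, -0.1]
finger_gap: 0.0857
gripper_force: 0.0
t: 5.25
eef_pos: [0.4978, 0.2776, -0.0166]
eef_rot: [-0.03, 1.0, 0.0, 0.0]
contact_force: [-1.0, -1.2, 5.0]
finger_gap: 0.012
gripper_force: 58.5
```

```bash
python3 -m pendant '1 0 0 -3 0; 1 0 0 -8 0; 1 0 0 -13 0; 1 0 0 -18 0; 1 -1 -4 -22 -0.05; 1 -3 -9 -23.7 -0.1; 1 -5 -14 -23.7 -0.15; 1 -8 -19 -23.7 -0.2';  python3 -m pendant '1 -2.5 -4.8 0 0; 1 -4.5 -9.5 0 0; 1 -4.5 -9.5 0 0; 1 -4.5 -9.5 0 0'
python3 - <<'E'
from h import *
import pickle
goto([.64,0,.22],np.pi/2+.2686)
s=manip.read_state();d=get_image("wrist");pickle.dump((s,d),open("w3.pkl","wb"));save("w3",d["img"])
E
```

```text
t: 6.25
eef_pos: [0.5892, 0.0911, 0.2206]
eef_rot: [-0.13, 0.991, 0.0, 0.0]
contact_force: [0.9, 1.7, 0.1]
finger_gap: 0.0122
gripper_force: 58.8
t: 6.75
eef_pos: [0.6562, 0.0128, 0.2198]
eef_rot: [-0.129, 0.992, 0.0, -0.0]
contact_force: [-0.6, 0.7, -0.9]
finger_gap: 0.0121
gripper_force: 58.8
pos [0.6562 0.0128 0.2198] yaw 104.86 tilt [-9.e-04  4.e-04 -1.e+00] q7 1.698 t 6.75 F [-0.6  0.7 -0.9] gap 0.0121
shift [ 1.9  -0.82 -0.02] turn -0.0093
```

View pics/w3.png

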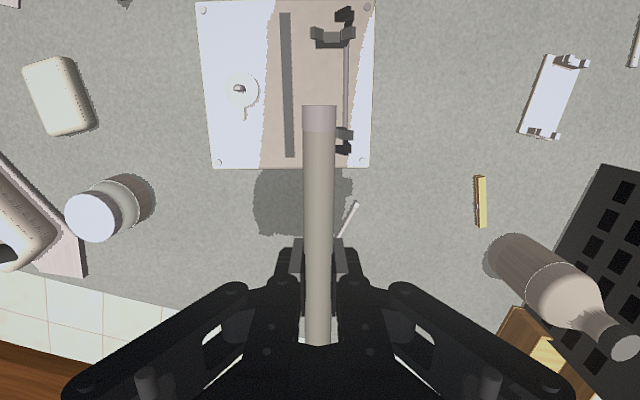

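The lamp is held straight, with its free end at (319,105). The unit's near corners are at (213,168) and (368,169), the disc is at (241,90) and its tab points down to (245,119). One crop will give precise fork pixels.

Run:
```python
from h import *
import pickle
s,d=pickle.load(open("w3.pkl","rb"))
save("c3",cv2.resize(d["img"][0:175,190:385],None,fx=3.4,fy=3.4,interpolation=cv2.INTER_CUBIC))
c=cam(d,s);P=pix2w(c,[[319.3,105]],s["eef_pos"][2]+.0466);M=R.from_quat(s["eef_rot"]).as_matrix();print("lamp end in tool",M.T@(P[0]-s["eef_pos"]))
P=pix2w(c,[[319.3,105]],s["eef_pos"][2]+.0466+.005);print("edge-top alt",M.T@(P[0]-s["eef_pos"]))
```

```text
lamp end in tool [ 7.71072294e-02  3.06999442e-05 -4.65429056e-02]
edge-top alt [ 7.71405748e-02  1.21179941e-05 -5.15428945e-02]
```

View pics/c3.png

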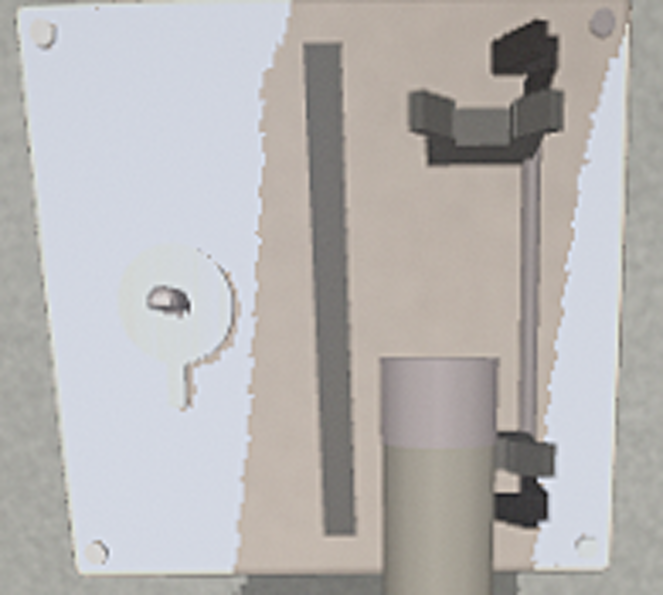

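Run:
```python
from h import *
import pickle
s,d=pickle.load(open("w3.pkl","rb"));c=cam(d,s)
u=lambda l:np.array(l,float)/3.4+[190,0]
P=pix2w(c,u([[16,6],[77,574],[608,571],[632,1]]),.03)
q,r=fit2d([[-.095,-.1],[.095,-.1],[.095,.1],[-.095,.1]],P)
if 1:
  print("unit",q,np.degrees(q[2]),r.round(4)); ca,sa=np.cos(q[2]),np.sin(q[2])
  W=lambda x,y,z:[q[0]+ca*x-sa*y,q[1]+sa*x+ca*y,z]
  b=lambda p:((w2pix(c,p)-[190,0])*3.4).round(0).tolist()
  print("fork x-48 rims",b([W(-.048,.05+e,.088) for e in(-.015,.015,0)]))
  print("jaw nose",b([W(-.062,.05+e,.072+.031) for e in(0,.017)]))
  print("fork x+48",b([W(.048,.065,.088)]),"seat W",W(0,.05,.072))
  print("disc",b([W(0,-.05,.045),W(.033,-.05,.045),W(0,-.031,.045),W(0,-.069,.045)]),"top",b([W(0,-.05,.063)]),W(0,-.05,.045))
  Q=pix2w(c,u([[177,304],[185,408]]),.045);e=Q[1]-Q[0];print("disc",Q,np.linalg.norm(e),np.degrees(np.arctan2(e[1],e[0])))
  Q=pix2w(c,u([[486.5,104]]),.088);print("fork mid",Q, "local",np.c_[ca*(Q[:,0]-q[0])+sa*(Q[:,1]-q[1]),-sa*(Q[:,0]-q[0])+ca*(Q[:,1]-q[1])])
```

```text
unit [ 0.57583303 -0.04563628  0.26539881] 15.206231459090423 [-0.001  -0.0012  0.0022 -0.0013  0.0013  0.0018 -0.0025  0.0008]
fork x-48 rims [[433.0, 112.0], [543.0, 112.0], [488.0, 112.0]]
jaw nose [[491.0, 40.0], [558.0, 40.0]]
fork x+48 [[535.0, 464.0]] seat W [np.float64(0.5627183221632271), np.float64(0.0026131221384205275), 0.072]
disc [[176.0, 305.0], [183.0, 408.0], [234.0, 305.0], [119.0, 306.0]] top [[162.0, 303.0]] [np.float64(0.5889477353412781), np.float64(-0.09388567518224608), 0.045]
disc [[ 0.58846066 -0.09366573  0.045     ]
 [ 0.62067702 -0.08472343  0.045     ]] 0.03343439310841485 15.513058037089568
fork mid [[ 0.5145325  -0.01090761  0.088     ]] local [[-0.05004515  0.04959152]]
```

```bash
python3 -c "
from h import *
goto([.5647,.0031,.15],np.pi/2+.2654)"
```

```text
pos [0.6561 0.0133 0.22  ] yaw 104.91 tilt [-6.e-04  4.e-04 -1.e+00] q7 1.698 t 6.8 F [-0.2  0.6 -0.4] gap 0.0122
shift [9.1  1.36 7.01] turn -0.0052
```

```bash
python3 -m pendant '1 4 0.6 2 0; 1 8 1.2 4 -0.005; 1 9.1 1.36 6 -0.005; 1 9.1 1.36 7 -0.005; 1 9.1 1.36 7 -0.005; 1 9.1 1.36 7 -0.005';python3 -c "
from h import *
goto([.5647,.0031,.0654],np.pi/2+.2654)"
```

```text
t: 7.55
eef_pos: [0.566, 0.0025, 0.1507]
eef_rot: [-0.132, 0.991, 0.0, 0.0]
contact_force: [-0.4, -0.2, -0.4]
finger_gap: 0.0118
gripper_force: 58.8
pos [0.566  0.0025 0.1507] yaw 105.15 tilt [ 9.e-04  1.e-04 -1.e+00] q7 1.692 t 7.55 F [-0.4 -0.2 -0.4] gap 0.0118
shift [0.12 0.09 8.53] turn -0.0009
```

```bash
python3 -m pendant '1 0.06 0.05 4 0; 1 0.06 0.05 7.5 0; 1 0.06 0.05 8.5 0; 1 0.06 0.05 8.5 0; 1 0.06 0.05 8.5 0';python3 -c "
from h import *
goto([.5647,.0031,.0254],np.pi/2+.2654)"
```

```text
t: 8.18
eef_pos: [0.5654, 0.0025, 0.0665]
eef_rot: [-0.132, 0.991, -0.0, 0.001]
contact_force: [-0.5, -0.8, -0.1]
finger_gap: 0.0122
gripper_force: 58.8
pos [0.5654 0.0025 0.0665] yaw 105.13 tilt [ 1.9e-03  1.0e-04 -1.0e+00] q7 1.679 t 8.175 F [-0.5 -0.8 -0.1] gap 0.0122
shift [0.06 0.08 4.11] turn -0.0013
```

```bash
python3 -m pendant '1 0.06 0.06 0.6 0; 1 0.06 0.06 1.2 0; 1 0.06 0.06 1.8 0; 1 0.06 0.06 2.2 0; 1 0.06 0.06 2.2 0';python3 -m pendant '1 0 0 0.4 0; 1 0 0 0.8 0; 1 0 0 1.2 0; 1 0 0 1.6 0;1 0 0 1.9 0; 1 0 0 1.9 0; 1 0 0 1.9 0'
```

```text
t: 8.8
eef_pos: [0.564, 0.0023, 0.043]
eef_rot: [-0.131, 0.991, -0.0, 0.0]
contact_force: [1.6, -1.7, 1.0]
finger_gap: 0.012
gripper_force: 59.0
t: 9.68
eef_pos: [0.5636, 0.0032, 0.0251]
eef_rot: [-0.132, 0.991, 0.0, -0.0]
contact_force: [-8.8, -0.4, 25.9]
finger_gap: 0.0119
gripper_force: 61.8
```

```bash
python3 -m pendant '0.6 0 0 -0.1 0; 0.5 0 0 -0.1 0; 0.5 0 0 -0.1 0; 0.5 0 0 -0.1 0; 0.5 0 0 -1 0; 0.5 0 0 -4 0; 0.5 0 0 -8 0; 0.3 0 0 -13 0'; python3 -c "
from h import *
import pickle
goto([.68,.04,.2],np.pi/2+.2654)"
```

```text
t: 10.68
eef_pos: [0.5632, 0.0029, 0.1556]
eef_rot: [-0.132, 0.991, 0.0, -0.0]
contact_force: [0.5, -1.1, 0.6]
finger_gap: 0.0587
gripper_force: 0.0
pos [0.5632 0.0029 0.1556] yaw 105.14 tilt [-9.e-04 -0.e+00 -1.e+00] q7 1.691 t 10.675 F [ 0.5 -1.1  0.6] gap 0.0587
shift [-12.24   0.54  -4.45] turn -0.0012
```

Run:
```python
from h import *
import pickle
s,d=pickle.load(open("w3.pkl","rb"))
for p in([.64,-.14,.25],[.66,-.12,.25],[.62,-.12,.28],[.66,-.10,.28]):
  for yaw in(105,90,120):
    s["eef_pos"]=np.array(p); a=np.radians(yaw);M=np.array([[-np.sin(a),np.cos(a),0],[np.cos(a),np.sin(a),0],[0,0,-1]]);s["eef_rot"]=R.from_matrix(M).as_quat()
    c=cam(d,s);print(p,yaw,w2pix(c,[[.501,-.26,.02],[.635,.022,.072],[.49,-.017,.072]]).round(0).tolist())
goto([.62,-.12,.28],np.radians(105))
```

```text
[0.64, -0.14, 0.25] 105 [[254.0, 30.0], [443.0, 199.0], [459.0, 72.0]]
[0.64, -0.14, 0.25] 90 [[223.0, 53.0], [451.0, 166.0], [432.0, 35.0]]
[0.64, -0.14, 0.25] 120 [[290.0, 16.0], [428.0, 228.0], [474.0, 113.0]]
[0.66, -0.12, 0.25] 105 [[241.0, 8.0], [435.0, 180.0], [450.0, 48.0]]
[0.66, -0.12, 0.25] 90 [[206.0, 36.0], [437.0, 150.0], [416.0, 14.0]]
[0.66, -0.12, 0.25] 120 [[284.0, -9.0], [425.0, 208.0], [472.0, 88.0]]
[0.62, -0.12, 0.28] 105 [[241.0, 47.0], [415.0, 202.0], [427.0, 86.0]]
[0.62, -0.12, 0.28] 90 [[217.0, 72.0], [425.0, 176.0], [405.0, 58.0]]
[0.62, -0.12, 0.28] 120 [[272.0, 29.0], [401.0, 224.0], [441.0, 118.0]]
[0.66, -0.1, 0.28] 105 [[232.0, 11.0], [412.0, 171.0], [423.0, 47.0]]
[0.66, -0.1, 0.28] 90 [[200.0, 41.0], [413.0, 146.0], [390.0, 21.0]]
[0.66, -0.1, 0.28] 120 [[273.0, -9.0], [405.0, 194.0], [447.0, 80.0]]
pos [0.5632 0.0029 0.1556] yaw 105.14 tilt [-9.e-04 -0.e+00 -1.e+00] q7 1.691 t 10.675 F [ 0.5 -1.1  0.6] gap 0.0587
shift [ -2.26 -13.34 -12.44] turn 0.0024
```

```bash
python3 -m pendant '0 0 -3 -5 0; 0 -1.5 -8 -9.4 0; 0 -3 -13 -9.4 0; 0 -3.7 -15.8 -9.4 0; 0 -3.7 -15.8 -9.4 0; 0 -3.7 -15.8 -9.4 0'
python3 - <<'E'
from h import *
import pickle
s=manip.read_state();d=get_image("wrist");pickle.dump((s,d),open("w4.pkl","wb"))
a=cv2.resize(d["img"][0:125,200:325],None,fx=3.2,fy=3.2,interpolation=cv2.INTER_CUBIC)
b=cv2.resize(d["img"][45:245,360:560],None,fx=2,fy=2,interpolation=cv2.INTER_CUBIC)
save("c4",np.hstack([a,b]));print(s["eef_pos"],s["eef_rot"])
E
```

```text
t: 11.42
eef_pos: [0.6404, -0.1393, 0.2484]
eef_rot: [-0.132, 0.991, 0.0, -0.0]
contact_force: [-0.7, 0.7, -0.5]
finger_gap: 0.0852
gripper_force: 0.0
[ 0.64044319 -0.139256    0.24843986] [-1.31913308e-01  9.91261222e-01  2.62544570e-04 -3.21774280e-05]
```

View pics/c4.png

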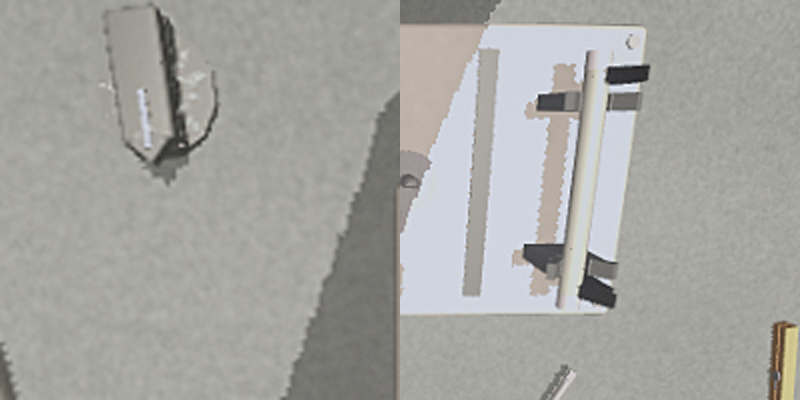

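Run:
```python
from h import *
import pickle
s,d=pickle.load(open("w4.pkl","rb"));c=cam(d,s);q=[.5758,-.0456,.2654];ca,sa=np.cos(q[2]),np.sin(q[2])
W=lambda x,y,z:[q[0]+ca*x-sa*y,q[1]+sa*x+ca*y,z]
b=lambda p:((w2pix(c,p)-[360,45])*2+[400,0]).round(0).tolist()
print("corner top",b([W(-.095,.1,.03),W(.095,.1,.03)]))
for z in(.065,.072,.08,.09):print(z,"lamp ends",b([W(-.075,.05,z),W(.075,.05,z)]))
for h in(.0805,.103):print("nose",h,b([W(x,.05+y,h) for x in(-.062,.062) for y in(0,.01,.017)]))
print("fork rims",b([W(x,.05+y,.088) for x in(-.048,.048) for y in(-.015,.015)]))
print("axle",b([W(x,.067,.038) for x in(-.062,.062)]))
```

```text
corner top [[651.0, 27.0], [608.0, 317.0]]
0.065 lamp ends [[594.0, 54.0], [562.0, 305.0]]
0.072 lamp ends [[599.0, 53.0], [567.0, 309.0]]
0.08 lamp ends [[606.0, 52.0], [572.0, 313.0]]
0.09 lamp ends [[615.0, 50.0], [579.0, 318.0]]
nose 0.0805 [[603.0, 77.0], [621.0, 77.0], [633.0, 77.0], [575.0, 293.0], [591.0, 293.0], [602.0, 293.0]]
nose 0.103 [[624.0, 74.0], [642.0, 74.0], [656.0, 75.0], [591.0, 304.0], [608.0, 304.0], [620.0, 304.0]]
fork rims [[579.0, 103.0], [633.0, 103.0], [558.0, 274.0], [608.0, 274.0]]
axle [[598.0, 81.0], [573.0, 275.0]]
```

The lamp ends at crop (594,50) and (564,307) match the seat prediction in height and length. The jaw arms' outer edges (650 and 616) match the closed position, so the lamp is home. The knob's nose points to +x: crop tip (150,163), back-end middle (131,8).

Run:
```python
from h import *
import pickle
s,d=pickle.load(open("w4.pkl","rb"));c=cam(d,s)
u=lambda l:np.array(l,float)/3.2+[200,0]
P=pix2w(c,u([[131,8],[150,163],[142,90],[148,148],[104,11],[158,5]]),.036)
for i in(0,2):
  e=P[i+1]-P[i];print(P[i:i+2],"mid",P[i:i+2].mean(0),np.linalg.norm(e),np.degrees(np.arctan2(e[1],e[0])))
print("width",np.linalg.norm(P[5]-P[4]))
Q=pix2w(c,u([[217,100]]),.006);print("skirt right",Q)
m=P[:2].mean(0);print(((w2pix(c,[[m[0]+.023*np.cos(a),m[1]+.023*np.sin(a),.006] for a in np.arange(0,6.3,.785)])-[200,0])*3.2).round(0).tolist())
goto([m[0],m[1],.15],np.radians(97))
```

```text
[[ 0.48001153 -0.27580316  0.036     ]
 [ 0.529447   -0.25840894  0.036     ]] mid [ 0.50472927 -0.26710605  0.036     ] 0.05240634443723358 19.384780096262762
[[ 0.50568628 -0.26637198  0.036     ]
 [ 0.52453674 -0.26019152  0.036     ]] mid [ 0.51511151 -0.26328175  0.036     ] 0.01983779182019104 18.152665644137407
width 0.01983798738845784
skirt right [[ 0.49703492 -0.24494124  0.006     ]]
[[147.0, 165.0], [190.0, 159.0], [215.0, 121.0], [207.0, 73.0], [171.0, 43.0], [127.0, 50.0], [102.0, 89.0], [111.0, 137.0], [147.0, 165.0]]
pos [ 0.6405 -0.139   0.2485] yaw 105.19 tilt [ 1.e-04  5.e-04 -1.e+00] q7 1.95 t 11.475 F [-0.2  1.   0.4] gap 0.0854
shift [16.46 -8.81  9.85] turn 0.1429
```

Back end plus 23 mm gives a knob centre of (0.502, −0.268), which the skirt arc supports; yaw is about 18.8°.

```bash
python3 -m pendant '0 5 -2.5 0 -0.063; 0 10 -5 2 -0.063; 0 14.5 -7.5 6 -0.063; 0 16.75 -8.8 11 -0.063; 0 16.75 -8.8 15 -0.063; 0 16.75 -8.8 16.8 -0.063; 0 16.75 -8.8 16.8 -0.063; 0 16.75 -8.8 16.8 -0.063'; python3 -c "
from h import *
import pickle
s=manip.read_state();d=get_image('wrist');pickle.dump((s,d),open('w5.pkl','wb'));save('w5',d['img'])
c=cam(d,s)
M=R.from_euler('z',18.8,degrees=True).as_matrix()
print(w2pix(c,[np.array([.502,-.268,0])+M@np.array(p) for p in((-.023,-.01,.036),(-.023,.01,.036),(.023,0,.036),(-.023,0,.006),(0,.023,.006),(0,-.023,.006))]).round(1).tolist())
goto([.502,-.268,-.021],np.radians(108.8))"
```

```text
t: 12.48
eef_pos: [0.5031, -0.2686, 0.0817]
eef_rot: [-0.163, 0.987, -0.001, 0.001]
contact_force: [-0.8, -0.2, 0.3]
finger_gap: 0.0854
gripper_force: 0.0
[[306.7, 177.1], [333.0, 177.1], [319.7, 232.4], [319.7, 168.6], [345.7, 194.2], [293.6, 194.1]]
pos [ 0.5031 -0.2687  0.0817] yaw 108.78 tilt [ 2.1e-03 -8.0e-04 -1.0e+00] q7 2.27 t 12.525 F [-0.2  0.5  0. ] gap 0.0853
shift [ 0.1   0.11 10.27] turn -0.0004
```

```bash
python3 -c "
from h import *
import pickle
s,d=pickle.load(open('w5.pkl','rb'));g=d['img'].mean(2)[158:246:2,280:360]
for i,r in enumerate(g): print(158+2*i,''.join(' .:-=+*#%@'[min(9,int(v/25))] for v in r))"
```

```text
158 *#+=============================================================================
160 #+==============================================================================
162 *+==============================================================================
164 ================================================================================
166 ============================+==-:::::::::::::::-================================
168 ===========================::::::::::::::::::::::::=============================
170 ========================-::::::::--:::::---:::::---=----========================
172 =====================-:-===-:::::::::::::::::::::::-====-:-=====================
174 ===================--=====-::::::::::::::::::::::::-======-=====================
176 ==================-=======----------------------=---========-===================
178 =========================--=======================--=========-==================
180 ================-========---======================-:-===========================
182 ===============-==========-=======================--===========-============
[... 1939 characters left out ...]
=============+======
230 =============+==================--====-*#*======-====+==========================
232 ======================================-*##+=====================================
234 =============================+===========-======================================
236 ================================================================================
238 ================================================================================
240 ==============================================================+=================
242 ==========================+==================+===============+==================
244 ================================================================================
```

```bash
python3 -m pendant '0 0.1 0.05 4 -0.02; 0 0.1 0.05 8 -0.02; 0 0.1 0.05 10 -0.02; 0 0.1 0.05 10.2 -0.02; 0 0.1 0.05 10.2 -0.02; 0.5 0.1 0.05 10.2 -0.02; 1 0.1 0.05 10.2 -0.02; 1 0.1 0.05 10.2 -0.02' 60; python3 -m pendant '1 0 0 0 0; 1 0 0 0 0; 1 0 0 0 0;1 0 0 0 0'
```

```text
t: 13.52
eef_pos: [0.5011, -0.2686, -0.0214]
eef_rot: [-0.173, 0.985, -0.0, 0.0]
contact_force: [-0.5, 1.0, -0.5]
finger_gap: 0.0324
gripper_force: 0.0
t: 14.02
eef_pos: [0.501, -0.2686, -0.0215]
eef_rot: [-0.173, 0.985, -0.0, 0.0]
contact_force: [-1.6, 0.6, 7.6]
finger_gap: 0.0192
gripper_force: 59.0
```

```bash
python3 -m pendant '1 0 0 -2 0; 1 0 0 -6 0; 1 0 0 -11 0; 1 0 0 -15 0; 1 0 0 -15 0; 1 0 0 -15 0'; python3 -c "
from h import *
import pickle
s=manip.read_state();d=get_image('wrist');pickle.dump((s,d),open('w6.pkl','wb'));save('w6',d['img'])
c=cam(d,s);M=R.from_quat(s['eef_rot']).as_matrix()
print(w2pix(c,[s['eef_pos']+M@np.array(p) for p in((.023,-.01,-.0575),(.023,.01,-.0575),(.023,0,-.0215),(.0,.023,-.0275),(.0,-.023,-.0275))]).round(1).tolist())
g=d['img'].mean(2)[196:280:2,270:370]
for i,r in enumerate(g): print(196+2*i,''.join(' .:-=+*#%@'[min(9,int(v/25))] for v in r))
goto([.5887,-.0938,.13],np.pi/2+.2654)"
```

```text
t: 14.78
eef_pos: [0.5007, -0.2684, 0.1285]
eef_rot: [-0.173, 0.985, -0.0, 0.0]
contact_force: [-1.0, -0.0, -1.9]
finger_gap: 0.019
gripper_force: 58.7
[[295.6, 237.9], [342.5, 237.9], [318.8, 208.8], [360.7, 251.9], [276.9, 251.8]]
196 ====================================================================================================
198 ====================================================================================================
200 ====================================================================================================
202 ====================================================================================================
204 ====================================================================================================
206 ====================================================================================================
208 =====================================-----------------------========================================
210 =================================-:::::::::::::::::::::::::::::-====================================
212 =======================
[... 3001 characters left out ...]
--:............-
270 ..........-----------:.....---==-======-=-===-==--=--==--=--=====-=--:....:-----------:............ 
272 .........:----:-:-:--:.....---===-==----====--==---=--===-==-----=---:.....:-----:-----:............
274 ..........::-=+++++++=.....-----==-=-===-=---=-=-==--=---------------:.....++++++*==-::.............
276 ...............:-+*+*=.....:--=---===---------===---====--=------=---:.....+++++:...................
278 ..................=**=.::..---=--===-=-==--=--=-=-----=-------=------:..:..++*=.....................
pos [ 0.5004 -0.2683  0.1279] yaw 109.9 tilt [-8.e-04  4.e-04 -1.e+00] q7 2.29 t 14.825 F [ 0.5 -0.4 -0.6] gap 0.0191
shift [-14.24  13.4   -0.21] turn 0.0818
```

```bash
python3 -m pendant '1 -4 3.5 0 0.03; 1 -8 7 0 0.06; 1 -12 11 0 0.08; 1 -14.2 13.4 0 0.08; 1 -14.2 13.4 0 0.08; 1 -14.2 13.4 0 0.08; 1 -14.2 13.4 0 0.08'; python3 -c "
from h import *
goto([.5887,-.0938,.0485],np.pi/2+.266)"
```

```text
t: 15.7
eef_pos: [0.5883, -0.0955, 0.1279]
eef_rot: [-0.132, 0.991, -0.0, -0.0]
contact_force: [0.3, -0.2, -0.5]
finger_gap: 0.019
gripper_force: 58.8
pos [ 0.5883 -0.0955  0.1279] yaw 105.22 tilt [-8.e-04 -4.e-04 -1.e+00] q7 1.889 t 15.7 F [ 0.3 -0.2 -0.5] gap 0.019
shift [-0.09  0.15  7.94] turn -0.0004
```

```bash
python3 -m pendant '1 -0.05 0.12 4 0; 1 -0.05 0.12 6.5 0; 1 -0.05 0.12 7.5 0; 1 -0.05 0.12 7.9 0; 1 -0.05 0.12 7.9 0; 1 -0.05 0.12 7.9 0'; python3 -c "
from h import *
goto([.5887,-.0938,.0235],np.pi/2+.266)"
```

```text
t: 16.45
eef_pos: [0.5895, -0.093, 0.05]
eef_rot: [-0.133, 0.991, -0.0, 0.001]
contact_force: [-0.2, -0.7, -1.0]
finger_gap: 0.019
gripper_force: 58.7
pos [ 0.5895 -0.093   0.05  ] yaw 105.3 tilt [ 1.2e-03 -1.0e-04 -1.0e+00] q7 1.882 t 16.45 F [-0.2 -0.7 -1. ] gap 0.019
shift [ 0.1  -0.05  2.65] turn 0.001
```

```bash
python3 -m pendant '1 0 0 0.3 0; 1 0 0 0.7 0; 1 0 0 0.9 0; 1 0 0 1.1 0; 1 0 0 1.1 0;1 0 0 1.1 0'; python3 -c "
from h import *
goto([.5887,-.0938,.0235],np.pi/2+.266)"
```

```text
t: 17.2
eef_pos: [0.5889, -0.093, 0.0382]
eef_rot: [-0.133, 0.991, -0.0, -0.0]
contact_force: [-0.5, -0.7, -2.4]
finger_gap: 0.019
gripper_force: 58.7
pos [ 0.5889 -0.093   0.0382] yaw 105.31 tilt [-2.e-04 -1.e-04 -1.e+00] q7 1.881 t 17.2 F [-0.5 -0.7 -2.4] gap 0.019
shift [ 0.04 -0.07  1.47] turn 0.0012
```

```bash
python3 -m pendant '1 0 -0.03 0.3 0; 1 0 -0.03 0.6 0; 1 0 -0.03 0.8 0; 1 0 -0.03 0.8 0;1 0 -0.03 0.8 0'; python3 -m pendant '1 0 0 0.3 0; 1 0 0 0.6 0; 1 0 0 0.6 0; 1 0 0 0.6 0'; python3 -c "
from h import *
goto([.5887,-.0938,.0235],np.pi/2+.266)"
```

```text
t: 17.82
eef_pos: [0.589, -0.0932, 0.0301]
eef_rot: [-0.133, 0.991, -0.0, -0.0]
contact_force: [-1.0, -1.5, -2.4]
finger_gap: 0.019
gripper_force: 58.6
t: 18.32
eef_pos: [0.589, -0.0932, 0.0241]
eef_rot: [-0.133, 0.991, -0.0, -0.0]
contact_force: [-0.1, -1.3, -2.6]
finger_gap: 0.0193
gripper_force: 58.6
pos [ 0.589  -0.0932  0.0241] yaw 105.31 tilt [-3.e-04 -0.e+00 -1.e+00] q7 1.88 t 18.325 F [-0.1 -1.3 -2.6] gap 0.0193
shift [ 0.04 -0.05  0.06] turn 0.0012
```

```bash
python3 -m pendant '1 0 0 0.2 0; 1 0 0 0.4 0; 1 0 0 0.6 0; 1 0 0 0.8 0; 1 0 0 0.8 0;1 0 0 0.8 0' 80; python3 -m pendant '1 0 0 0.1 0; 1 0 0 0.15 0; 1 0 0 0.2 0; 1 0 0 0.2 0'
```

```text
t: 19.08
eef_pos: [0.5891, -0.0933, 0.0163]
eef_rot: [-0.133, 0.991, -0.0, 0.0]
contact_force: [-2.7, -2.6, 6.1]
finger_gap: 0.0187
gripper_force: 82.7
t: 19.58
eef_pos: [0.5893, -0.0933, 0.0153]
eef_rot: [-0.133, 0.991, -0.0, 0.0]
contact_force: [-8.9, -1.8, 24.9]
finger_gap: 0.0191
gripper_force: 85.7
```

```bash
python3 -c "
from h import *
s=manip.read_state();print(s['contact_force'],s['eef_pos'])
d=get_image('scene');save('s7',cv2.resize(d['img'][160:280,200:360],None,fx=4.8,fy=4.8,interpolation=cv2.INTER_CUBIC))"
```

```text
[-8.89083895 -1.75611808 24.90580877] [ 0.58929736 -0.09325273  0.01534095]
```

View pics/s7.png

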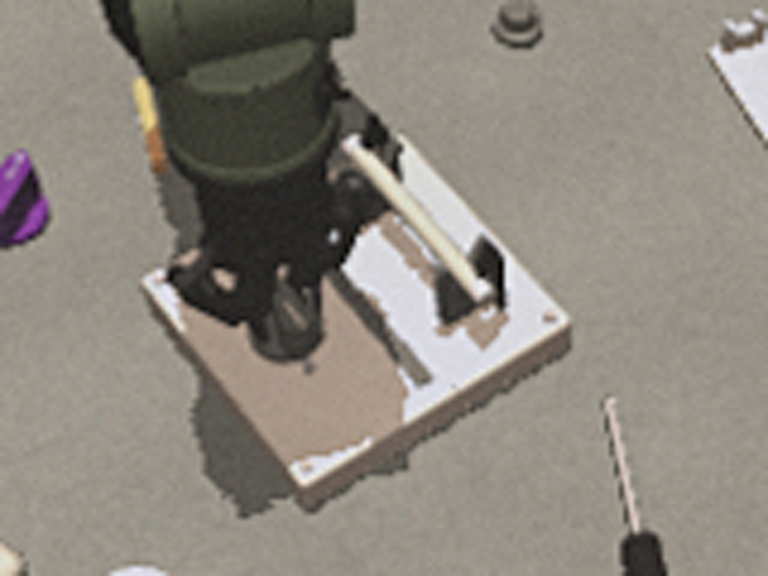

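The knob sits upright on the disc at (285,335), held by the gripper. The lamp runs from (350,145) to (482,292). I'll check numerically that the near jaw arm matches its closed look at the start.

Run:
```python
from h import *
import pickle
o=pickle.load(open("p0.pkl","rb"));d=get_image("scene");c=cam(d);q=[.5758,-.0456,.2654];ca,sa=np.cos(q[2]),np.sin(q[2])
W=lambda x,y,z:[q[0]+ca*x-sa*y,q[1]+sa*x+ca*y,z]
for z in(.065,.072,.08,.09):print(z,((w2pix(c,[W(-.075,.05,z),W(.075,.05,z)])-[200,160])*4.8).round(0).tolist())
print("nose closed",w2pix(c,[W(.062,.05,.0805),W(.062,.05,.103),W(.062,.067,.103),W(.062,.06,.0805)]).round(1).tolist(),"axle",w2pix(c,[W(.062,.067,.038)]))
for im in(o["scene"]["img"],d["img"]):
  g=im.mean(2)[204:232,284:312]
  for i,r in enumerate(g): print(204+i,''.join(' .:-=+*#%@'[min(9,int(v/25))]*2 for v in r))
```

```text
0.065 [[349.0, 150.0], [485.0, 305.0]]
0.072 [[348.0, 143.0], [485.0, 298.0]]
0.08 [[347.0, 135.0], [484.0, 290.0]]
0.09 [[346.0, 125.0], [484.0, 281.0]]
nose closed [[298.3, 217.5], [298.0, 212.8], [302.9, 210.0], [301.1, 215.8]] axle [[303.45926339 223.06882538]]
204 %%++++##%%%%%%%%%%%%%%%%%%%%##++++++++**++++******++****
205 @@%%++++####%%%%%%%%%%%%%%%%%%##++++++**++++******++**++
206 %%@@%%++**####%%%%%%%%%%%%%%%%%%##++++******++****++++++
207 %%%%@@**==**####%%%%%%%%%%%%%%@@%%##++++++****++++++**++
208 %%%%%%%%##++**##**%%%%%%%%%%%%%%##%%##++++++++++******++
209 %%%%%%%%@@**==######%%%%%%%%@@##==**%%**++++**++********
210 %%%%%%%%%%%%++==######%%%%@@%%==----**%%**++++++++******
211 %%%%%%%%%%%%%%++++####%%%%@@**--::..::**%%**++++**++++**
212 %%%%%%%%%%%%%%%%++++##%%%%%%==--::....::##%%**++******++
213 %%%%%%%%%%%%%%@@%%**++##%%**==::::......==%%%%**++++**++
214 %%%%%%%%%%%%%%@@@@%%****%%++--::..........%%@@##**++++**
215 %%%%%%%%%%**++++##@@##++**==::......::..  %%@@%%##**++**
216 %%%%%%%%%%**==--==**##++++==--::........  %%@@%%%%##**++
217 %%%%%%%%@@%%**--::--++++++++==::..--:
[... 1881 characters left out ...]
+%%%%@@%%++::  **%%%%%%%%%%%%
221 %%%%%%%%%%@@**::..::::::..::++%%##++==::  ++%%%%%%%%%%%%
222 %%%%%%%%%%@@**::::::::::::::--**==----..  **%%%%%%%%%%%%
223 %%%%%%%%%%@@##--..::::::::::..::----++::  ++%%%%%%%%%%%%
224 %%%%%%%%%%%%%%--..::::::::::::++++++%%++--##@@%%%%%%%%%%
225 %%%%%%%%%%@@%%--..::::::::::++**%%%%##**++**%%%%%%%%%%%%
226 %%%%%%%%%%@@@@**::....::==++**++####**++++++%%%%%%%%%%%%
227 %%%%%%%%%%%%@@##--::==++++******++++++++++##%%%%%%%%%%%%
228 %%%%%%%%%%%%##**++++++%%%%**++++******++##%%%%%%%%%%%%%%
229 %%%%%%%%%%%%%%**++++##@@@@**++****++++++%%%%%%%%%%%%%%%%
230 %%@@%%%%%%%%%%%%%%%%%%%%%%%%**++****++##%%%%%%%%%%%%@@%%
231 **%%%%%%%%%%%%%%%%%%%%%%%%@@%%**++++##%%%%%%%%%%%%%%%%##
```

The jaw's outline is identical to its closed state at the start, the lamp is at seat height and the timer is at its stop.

```bash
python3 -c "
from h import *
print(order.job_done())"
```

```text
the job is handed in; nothing more can be done
None
```

The job is handed in: the lamp tube is home in the clip and centred with the jaw closed over it. The knob is on the D-shaft down to the disc and still held pressed in to the stop at about 25 N; the last reading before hand-in was about 20 s of the 51 s allowed.

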